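Fit the stray handle to the table mill and try it

ROBOT

A 6-joint arm with a two-finger parallel gripper is mounted at the origin on the work surface. World frame = base frame: x ahead of the robot, y to its left, z up, the work surface at z = 0. Lengths are in mm, angles in degrees, forces in N, time in s.
With the tool pointing down it reaches from about 350 to 850 mm from the base axis. Payload 8.1 kg.
Tool frame: the origin (TCP) lies on the mounting face of the last link; the fingertips stand 173 mm ahead of it and the grasp point (between the pads) lies 155 mm ahead of it; z points along the fingers, y is the direction in which the jaws open and shut (so a half turn about z gives the same grasp; the last joint's range is limited). The gripper opens to 85 mm and grips with 20 to 120 N. Pads are 22 mm wide; open, the fingers measure 114 mm over their backs; the gripper's body (76 mm by 85 mm) begins 54 mm behind the grasp point. The pads swing forward as they close: fully open they stand 13 mm farther back than shut.
Start: joints at [69.878, 7.471, 85.268, -0, 87.261, -4.893], TCP at [157.587, 578.941, 404.692] pointing down, gripper open.
Joint ranges: [-169.43, 169.43], [-51.17, 129.36], [1.28, 143.12], [-76.62, 256.62], [0, 156.53], [-152.29, 152.29]. Speed limits (degrees/s): [136.94, 136.94, 159.86, 180, 180, 180].

INTERFACE

Orientations are given as [roll, pitch, yaw] about the fixed x, y, z axes, in that order (R = Rz(yaw) Ry(pitch) Rx(roll)).
In Python, from bench import * gives the robot as it stands.
- The arm moves only by the shell command python3 -m jog 'ROWS' [FORCE]. ROWS is JSON, a list of rows, each an object of numbers: "tx", "ty", "tz": the shift along the tool's x, y, z as a fraction of full scale; "ax", "ay", "az": the turn, a rotation vector about the tool's x, y, z as a fraction of full scale; "hand": the opening, from 0 (shut) to 1 (fully open). A call has 1 to 5 rows; each row is the pose to reach, as a shift and turn from the pose commanded when the call began, along the tool's axes at that moment; what a row does not reach only later rows make up. Full scale, the value 1, is 150 mm for a shift and 45 degrees for a turn. A row lasts 1/12 s, in which the tool goes at most 41.7 mm and 7.16 degrees, less where a joint would pass 70% of its speed; a pose out of reach is approached as far as the arm can. A call with a number of a shift or a turn outside -1 to 1 is refused whole. A call with a gripper value outside its range is refused whole. The fingers move at their own pace and stop on an object; FORCE is the grip in N (left out, the last holds). Time passes only in rows, so rows that repeat a pose let the fingers close. It gives the time, the measured TCP pose, the force and the opening at its end, in the units of the state.
- sense(): the state, without advancing time (a new reading comes with each control period).
- snapshot(name): name is "scene" or "side" or "wrist"; returns a dict with "pixels" (420x560x3 uint8, red, green, blue), "z_map" (420x560 float32, mm along the optical axis (not along the pixel's ray), 0 where there is no reading), "intrinsics" (3x3 intrinsics, pixels), "R" (3x3) and "t" (3): a world point X has camera coordinates R X + t. Camera axes: x right, y down, z forward; pixel columns grow to the right and rows downward; lengths in mm; the calibration is good to about 2 mm. The wrist camera is an equidistant fisheye: a pixel r from the principal point sees the ray r / f radians off the axis. A picture is of the moment at which its call begins.
- hand_in(): hands the job in, once; it reports no verdict.
The state is a dict: "time": time; "joint_pos": joint angles; "qd": joint speeds; "joint_efforts": joint torques, N m; "tool_pos": TCP position; "tcp_rot": TCP orientation; "ft_force": force on the tool from outside, world axes, zero at the start; "wrist_torque": the same for the moment, N m; "finger_gap": finger opening in mm.
Only numpy, scipy, OpenCV 4.12 (cv2) and the standard library are available. Lean on these libraries where they do the work, as an engineer would, in place of code of your own. Each camera call takes 0.05 s, during which the arm holds its last target.

TASK

The handle of the wooden table mill has slipped down between the stack of books and the dark wooden case. Pull it out by its exposed cross bar, fit it fully home on the mill's square shaft, and then use it to give the shaft about a quarter turn clockwise (seen from above) to check that the mill runs. Leave the handle seated on the mill, and do not disturb the white mug, the red tin or the amber jar that stand among these things.

Things in the scene. Friction and masses are not known exactly. Their poses are not given: they have to be found in the camera images.
- handle_center (a point): Centre of the loose T-shaped handle (132 long, 86 tall, about 0.3 kg, balanced), 43 mm above its underside, on the hub axis. z: hub axis, up; x: along the cross bar. The bar spans heights 56 to 86 mm; its middle 66 mm is flat steel, 14 mm thick (y); dark wooden grips 26 mm thick at the ends. It starts upright on the table in the gap, bar along the gap, its top 26 mm exposed.
- handle_mouth (a point): Centre of the mouth of the bore, in the middle of the handle's underside (43 mm below handle_center, same axes). The hub is 32 mm square and 46 mm tall, then a 22 mm square neck up to the bar at 56 mm. The bore opens downward, is 18 mm square with sides parallel to the handle's x and y, and 40 mm deep.
- gap_top (a point): Middle of the gap between the stack of books (its +y side) and the dark wooden case (-y side), level with their flat tops, 60 mm above the table. The gap runs along this point's x, is 36 mm wide and open down to the table. Books and case are fixed, each 160 mm long (x), 95 mm wide (y) and 60 mm high.
- spindle_seat (a point): Centre of the top of the mill's brass collar (34 mm across, 122 mm above the table), on which the hub's underside sits when home. z up. The dark steel shaft rises 34 mm from it: 16 mm square, sides parallel to this point's x and y, its top 8 mm tapering to 11 mm square. Collar, shaft and point turn together. The handle fits in any of the four square positions.
- mill: The mill, fixed: a pale wooden box 104 mm square on a 124 mm square foot, together 80 mm high, with a small drawer at its -x side and a domed steel top that carries the collar. Origin at the centre of its underside, straight below spindle_seat; x and y along the box sides.
- spindle (a joint): Rotation of the mill's shaft, rad: 0 at the start, grows when turned clockwise seen from above. It turns freely either way with light friction (about 0.08 N m) and stays where it is left.
- mug: Another lot, to be left alone: white mug, 76 mm across, 88 mm tall. Origin at the centre of its underside.
- tin: Another lot, to be left alone: plain red cylindrical tin, 68 mm across, 75 mm tall. Origin at the centre of its underside.
- jar: Another lot, to be left alone: amber glass jar with brass cap, 62 mm across, 95 mm tall. Origin at the centre of its underside.
Things that resemble listed ones, but are neither listed nor needed, are in the scene too. There is more than one size of the part that bears handle_center; the job needs the middle-sized. Leave any purple look-alike of the mill alone.

How it is judged (in metres and radians):
On the way, in this order (a step that is already met when the one before it is completed fails the run):
1. the handle is pulled up out of the gap (height (world z) of handle_mouth above 0.065 m), for 0.1 s.
2. the handle is fully home on the shaft, not yet turned (horizontal distance between handle_mouth and spindle_seat below 0.005 m and z of handle_mouth in the frame of spindle_seat between -0.004 and 0.004 m and angle between handle_mouth's own z axis and vertical below 0.12 rad and value of joint spindle between -0.5 and 0.5 rad), for 0.1 s.
3. the shaft is turned about a quarter turn clockwise by the handle (horizontal distance between handle_mouth and spindle_seat below 0.005 m and z of handle_mouth in the frame of spindle_seat between -0.004 and 0.004 m and angle between handle_mouth's own z axis and vertical below 0.12 rad and value of joint spindle between 1.15 and 2.2 rad), for 0.2 s.
At the end, for the whole second after the job is handed in: The handle sits fully home on the mill's shaft (underside within 4 mm of the collar, within 5 mm of the axis, tilted less than 0.12 rad), the shaft stands 1.15 to 2.2 rad clockwise of its start, and all is at rest and released (all of step 3 and linear speed of handle below 0.02 m/s and velocity of joint spindle between -0.1 and 0.1 rad/s); the robot touches nothing.
It fails at once if the mug, tin or jar is moved by more than 30 mm (distance of any of mug, tin, jar from where it was at the start of the episode above 0.03 m).
It also fails if it takes over 50 s, if anything falls off the work surface, if the arm or the gripper's body presses on something with over 40 N, if the wrist force passes 120 N, or if a joint passes its speed limit or range.

## Working session

There is one attempt and no reset: what is moved stays moved. The work goes in short steps, Python scripts to look and compute and a shell command to move; the robot and the scene stay as the last step left them, time stands still between calls to the robot, and variables do not carry over. Pictures are saved under pics/ and viewed, and the job is handed in when it is done.

```bash
mkdir -p pics; ls; python3 - <<'E'
from bench import *
import cv2,numpy as np
print(sense())
for n in ["scene","side","wrist"]:
    s=snapshot(n); cv2.imwrite(f"pics/a_{n}.png",s["pixels"][:,:,::-1]); np.savez(f"a_{n}.npz",**s)
    print(n,s["intrinsics"],s["R"],s["t"])
E
```

```text
pics
{'time': 0.0, 'joint_pos': array([ 6.98777225e+01,  7.51528130e+00,  8.53289060e+01,  3.07855145e-04,
        8.72617807e+01, -4.89488425e+00]), 'qd': array([-0.04100178, -0.09100847, -0.09942635, -0.05938423,  0.00024364,
       -0.00671926]), 'joint_efforts': array([ 5.75755439e-04, -5.69416094e+01, -5.00538969e+01, -3.64798707e-04,
        1.51323300e-02, -3.22901087e-05]), 'tool_pos': array([157.50746776, 578.72085253, 403.64590924]), 'tcp_rot': array([-1.79894445e+02, -9.34838952e-03,  1.64772583e+02]), 'ft_force': array([ 0.72051592,  0.06414662, -0.40894117]), 'wrist_torque': array([-0.01870756, -0.01875173, -0.02541628]), 'finger_gap': 85.28453326555739}
scene [[384.9381983    0.         279.94269552]
 [  0.         384.9381983  207.98209524]
 [  0.           0.           1.        ]] [[ 0.86637472  0.49935803 -0.00603359]
 [ 0.37928117 -0.66580762 -0.64253094]
 [-0.3248702   0.55438413 -0.76623599]] [-402.55486376 -160.99019937 1189.86218549]
side [[386.67801999   0.         278.00811551]
 [  0.         386.67801999 210.93260838]
 [  0.           0.           1.        ]] [[ 0.84027436 -0.54204694  0.01114094]
 [-0.39679707 -0.62885295 -0.66865242]
 [ 0.36944701  0.55743079 -0.74349165]] [-470.89681963  230.7301603   943.25882164]
wrist [[325.1922621    0.         277.15866722]
 [  0.         325.1922621  209.80675564]
 [  0.           0.           1.        ]] [[ 2.63458734e-01  9.64670203e-01 -9.46181322e-04]
 [ 9.28621942e-01 -2.53347812e-01  2.71064891e-01]
 [ 2.61248511e-01 -7.22930579e-02 -9.62560611e-01]] [-600.0979388   -33.54174009  377.30096266]
```

View pics/a_scene.png

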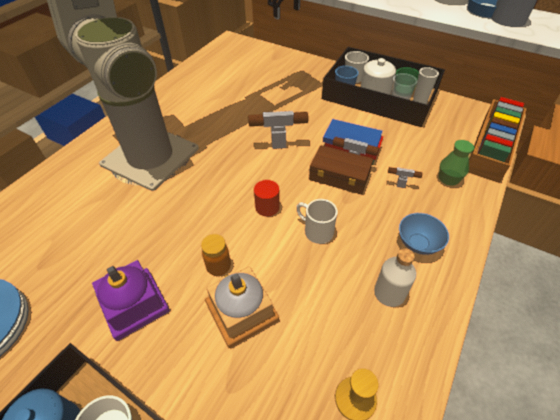

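View pics/a_side.png

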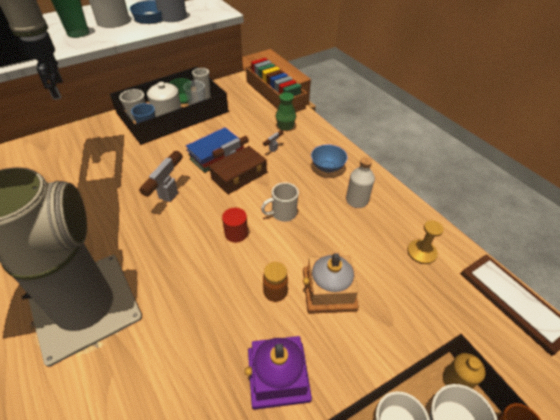

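View pics/a_wrist.png

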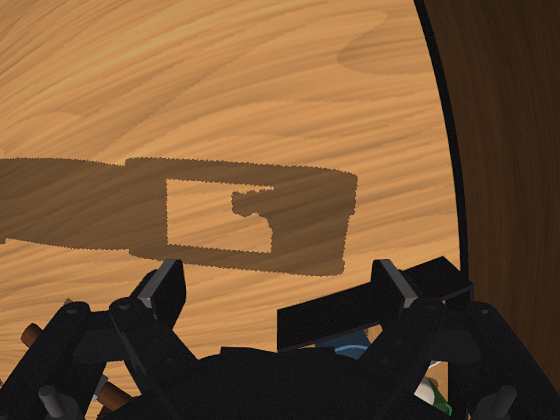

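Scene view: the handle candidates are large (278,122), small (404,176) and the one in the gap (355,148). The mill candidates are pale (240,300) and purple (128,298). I choose the gap handle and the pale mill, and will check with crops and point clouds.

```bash
cat > h.py <<'E'
import numpy as np,cv2
def cloud(s):
    z=s["z_map"].astype(float);K=s["intrinsics"];v,u=np.mgrid[:z.shape[0],:z.shape[1]]
    c=np.stack([(u-K[0,2])/K[0,0]*z,(v-K[1,2])/K[1,1]*z,z],-1)
    w=(c-s["t"])@s["R"]; w[z<=0]=np.nan
    return w
E
python3 - <<'E'
from h import *
for n,cs in [("scene",[(310,110,400,200),(190,250,290,350)]),("side",[(180,120,280,200),(290,230,370,320)])]:
    s=dict(np.load(f"a_{n}.npz")); w=cloud(s)
    out=[]
    for c in cs:
        x0,y0,x1,y1=c; im=s["pixels"][y0:y1,x0:x1,::-1]; out.append(cv2.resize(im,(390,390),interpolation=cv2.INTER_CUBIC))
    cv2.imwrite(f"pics/crop_{n}.png",np.hstack(out))
    pts=dict(scene=dict(handle=(355,148),book=(350,132),case=(340,168),big=(278,122),small=(404,176),shaft=(237,281),mug=(320,215),tin=(266,195),jar=(215,250),purple=(113,272)),
      side=dict(handle=(231,147),book=(212,146),case=(238,165),shaft=(335,257),mug=(285,200),tin=(235,225),jar=(276,280)))[n]
    for k,(u,v) in pts.items(): print(n,k,np.round(w[v,u]))
E
```

```text
scene handle [558. 270.  68.]
scene book [514. 339.  60.]
scene case [553. 181.  60.]
scene big [319. 242.  88.]
scene small [714. 257.  43.]
scene shaft [ 538. -290.  149.]
scene mug [568.  30.  25.]
scene tin [434. -18.  76.]
scene jar [ 431. -228.   95.]
scene purple [ 315. -394.  149.]
side handle [552. 267.  73.]
side book [509. 321.  59.]
side case [536. 193.  59.]
side shaft [ 522. -290.  155.]
side mug [562. -31.  86.]
side tin [406. -27.  74.]
side jar [ 400. -238.   95.]
```

```bash
python3 - <<'E'
from h import *
# top view height map from both cameras
W=[]
for n in ["scene","side"]:
    s=dict(np.load(f"a_{n}.npz")); w=cloud(s).reshape(-1,3); W.append(np.c_[w,s["pixels"].reshape(-1,3)])
P=np.vstack(W);P=P[np.isfinite(P[:,0])]
np.save("P.npy",P)
im=np.zeros((600,800,3),np.uint8)
o=np.argsort(P[:,2]);P=P[o]
m=(P[:,2]>8)&(P[:,2]<250); P=P[m]
u=((P[:,0]-100)).astype(int); v=(300-P[:,1]).astype(int)
k=(u>=0)&(u<800)&(v>=0)&(v<600)
im[v[k],u[k]]=P[k][:,5:2:-1]
cv2.imwrite("pics/top.png",im)
E
```

```text
(no output)
```

View pics/crop_scene.png

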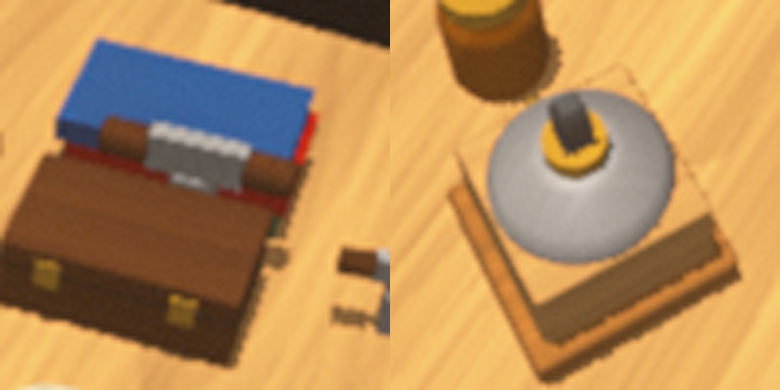

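View pics/top.png

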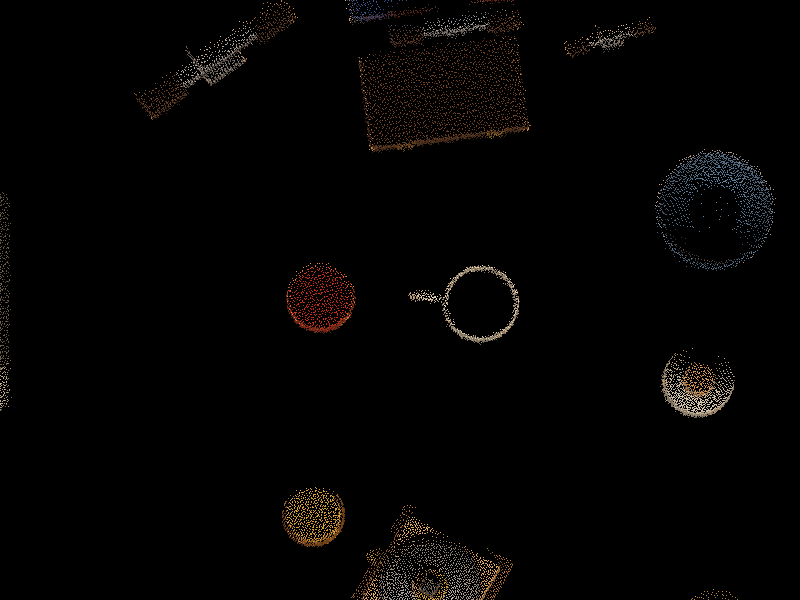

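View pics/crop_side.png

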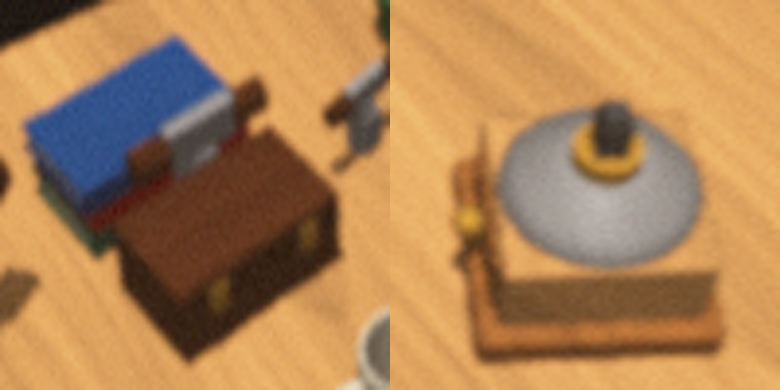

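```bash
python3 - <<'E'
from h import *
P=np.load("P.npy")
def rect(m):
    q=P[m][:,:2].astype(np.float32); r=cv2.minAreaRect(q); return len(q),r
x,y,z=P[:,:3].T; R,G,B=P[:,3:].T
reg=(x>430)&(x<660)&(y>100)&(y<420)
top=reg&(abs(z-60)<4)
print("case",rect(top&(R>B)&(y<262)&(x>455)&(x<635)))
print("book",rect(top&(B>R*1.3)))
bar=reg&(z>68)&(z<95)&(x>480)&(x<630)
print("bar",rect(bar),np.percentile(z[bar],[5,50,95]))
b2=bar&(z>80); q=P[b2]
for nm,mm in [("top",b2),("steel",bar&(abs(R-B)<25)&(R>90)),("wood",bar&(R>B*1.4))]: print(nm,rect(mm))
# per camera shifts: case by camera
# mill
mr=(x>440)&(x<620)&(y<-200)&(y>-380)
for lo,hi in [(60,75),(75,84),(116,126),(126,143),(143,160),(150,160)]:
    m=mr&(z>lo)&(z<hi); print(lo,hi,rect(m), P[m][:,:3].mean(0))
for nm,c,h in [("mug",(580,-2),88),("tin",(420,1),75),("jar",(413,-215),95)]:
    m=(np.hypot(x-c[0],y-c[1])<60)&(abs(z-h)<6); print(nm,cv2.minEnclosingCircle(P[m][:,:2].astype(np.float32)))
E
```

```text
case (2386, ((543.23681640625, 212.41680908203125), (162.15170288085938, 110.0372085571289), 7.347182273864746))
book (1525, ((522.7718505859375, 333.61248779296875), (159.21173095703125, 96.6158447265625), 7.811905384063721))
bar (654, ((555.154296875, 271.8815002441406), (132.32151794433594, 28.470951080322266), 9.38038444519043)) [69.91559311 80.89813115 87.22346759]
top (357, ((555.2723388671875, 274.4209899902344), (129.68663024902344, 23.691715240478516), 7.622814178466797))
steel (256, ((557.66943359375, 275.90350341796875), (115.887451171875, 21.35442352294922), 9.38038444519043))
wood (297, ((555.3366088867188, 270.35968017578125), (132.58740234375, 23.41607666015625), 8.029736518859863))
60 75 (438, ((499.436767578125, -275.6428527832031), (102.96379852294922, 172.20985412597656), 62.951961517333984)) [ 518.70030528 -303.80525026   67.5615043 ]
75 84 (1102, ((504.5106506347656, -272.34930419921875), (106.56826782226562, 162.6258544921875), 60.00056838989258)) [ 529.99717929 -298.92675316   79.30367947]
116 126 (237, ((529.6842041015625, -286.500244140625), (34.05492401123047, 34.84606170654297), 72.47673034667969)) [ 529.78152415 -290.28202709  121.25022081]
126 143 (86, ((529.3004150390625, -286.9012756347656), (17.960296630859375, 17.162567138671875), 59.97526931762695)) [ 529.61549652 -290.46729563  134.73441485]
143 160 (134, ((530.0532836914062, -286.5486145019531), (17.508888244628906, 17.31170654296875), 60.186100006103516)) [ 529.9481193  -288.48958016  152.13075968]
150 160 (90, ((530.317626953125, -286.5257263183594), (15.065382957458496, 14.160719871520996), 58.85517501831055)) [ 529.98418583 -287.71675587  154.51565226]
mug ((580.994873046875, -3.273547649383545), 39.084381103515625)
tin ((419.9374694824219, 2.09287166595459), 35.17082595825195)
jar ((412.6635437011719, -215.330322265625), 28.763917922973633)
```

```bash
cat >> h.py <<'E'
def rel(st,target,yaw=None):
    """fractions of full scale for tool shift to world TCP target, az for yaw"""
    from scipy.spatial.transform import Rotation as Ro
    M=Ro.from_euler('xyz',st["tcp_rot"],degrees=True).as_matrix()
    d=M.T@(np.array(target)-st["tool_pos"])
    print("t",round(st["time"],2),"pos",np.round(st["tool_pos"],1),"rot",np.round(st["tcp_rot"],2),"F",np.round(st["ft_force"],1),"gap",round(st["finger_gap"],1),"j",np.round(st["joint_pos"]))
    print("txyz",np.round(d/150,3))
    if yaw is not None:
        N=Ro.from_euler('xyz',[180,0,yaw],degrees=True).as_matrix()
        print("axyz",np.round(Ro.from_matrix(M.T@N).as_rotvec(degrees=True)/45,3))
E
python3 - <<'E'
from bench import *; from h import *
rel(sense(),[555,272,404.7],187.8)
E
python3 -m jog '[{"tx":-0.1,"ty":-0.04},{"tx":-0.25,"ty":-0.1},{"tx":-0.4,"ty":-0.17},{"tx":-0.6,"ty":-0.25},{"tx":-0.78,"ty":-0.32}]'
```

```text
t 0.15 pos [157.5 578.8 403.9] rot [-1.7991e+02 -1.0000e-02  1.6477e+02] F [0.2 0.5 0.1] gap 85.4 j [70.  8. 85.  0. 87. -5.]
txyz [-3.094 -1.277 -0.004]
axyz [-0.002 -0.001 -0.512]invalid input at $[0]: expected keys tx, ty, tz, ax, ay, az, hand
```

```bash
python3 -m jog '[{"tx":-0.1,"ty":-0.04,"tz":0,"ax":0,"ay":0,"az":0,"hand":1},{"tx":-0.25,"ty":-0.1,"tz":0,"ax":0,"ay":0,"az":0,"hand":1},{"tx":-0.4,"ty":-0.17,"tz":0,"ax":0,"ay":0,"az":0,"hand":1},{"tx":-0.6,"ty":-0.25,"tz":0,"ax":0,"ay":0,"az":0,"hand":1},{"tx":-0.8,"ty":-0.33,"tz":0,"ax":0,"ay":0,"az":0,"hand":1}]' 40
python3 -m jog '[{"tx":-0.2,"ty":-0.08,"tz":0,"ax":0,"ay":0,"az":0,"hand":1},{"tx":-0.4,"ty":-0.16,"tz":0,"ax":0,"ay":0,"az":0,"hand":1},{"tx":-0.6,"ty":-0.25,"tz":0,"ax":0,"ay":0,"az":0,"hand":1},{"tx":-0.8,"ty":-0.33,"tz":0,"ax":0,"ay":0,"az":0,"hand":1},{"tx":-1,"ty":-0.41,"tz":0,"ax":0,"ay":0,"az":0,"hand":1}]'
python3 -m jog '[{"tx":-0.2,"ty":-0.08,"tz":0,"ax":0,"ay":0,"az":-0.1,"hand":1},{"tx":-0.4,"ty":-0.16,"tz":0,"ax":0,"ay":0,"az":-0.2,"hand":1},{"tx":-0.6,"ty":-0.25,"tz":0,"ax":0,"ay":0,"az":-0.3,"hand":1},{"tx":-0.8,"ty":-0.33,"tz":0,"ax":0,"ay":0,"az":-0.42,"hand":1},{"tx":-0.9,"ty":-0.37,"tz":0,"ax":0,"ay":0,"az":-0.51,"hand":1}]'
python3 - <<'E'
from bench import *; from h import *
rel(sense(),[555,272,380],187.8)
E
```

```text
time: 0.57
tool_pos: [260.8, 498.9, 404.3]
tcp_rot: [-180.0, -0.0, 164.8]
ft_force: [0.7, 0.1, 0.1]
finger_gap: 85.4
time: 0.98
tool_pos: [389.9, 399.7, 404.4]
tcp_rot: [-180.0, -0.0, 164.8]
ft_force: [-0.5, 0.8, 0.1]
finger_gap: 85.3
time: 1.4
tool_pos: [506.9, 309.4, 404.2]
tcp_rot: [-179.9, 0.0, -172.1]
ft_force: [0.2, 0.4, 1.2]
finger_gap: 85.5
t 1.4 pos [506.9 309.4 404.2] rot [-1.7993e+02  1.0000e-02 -1.7212e+02] F [0.2 0.4 1.2] gap 85.5 j [ 26.   7.  86.  -0.  87. -71.]
txyz [-0.283 -0.29   0.162]
axyz [-0.001  0.     0.002]
```

```bash
python3 - <<'E'
from bench import *; from h import *
rel(sense(),[555,272,380],187.8); snapshot("wrist"); rel(sense(),[555,272,380],187.8)
E
```

```text
t 1.4 pos [506.9 309.4 404.2] rot [-1.7993e+02  1.0000e-02 -1.7212e+02] F [0.2 0.4 1.2] gap 85.5 j [ 26.   7.  86.  -0.  87. -71.]
txyz [-0.283 -0.29   0.162]
axyz [-0.001  0.     0.002]
t 1.45 pos [508.  308.4 404.1] rot [-1.7989e+02  3.0000e-02 -1.7196e+02] F [-0.6 -1.7 -0.4] gap 85.4 j [ 26.   7.  86.  -0.  87. -72.]
txyz [-0.276 -0.284  0.162]
axyz [-0.002  0.001  0.005]
```

```bash
python3 -m jog '[{"tx":-0.07,"ty":-0.07,"tz":0.04,"ax":0,"ay":0,"az":0,"hand":1},{"tx":-0.15,"ty":-0.15,"tz":0.08,"ax":0,"ay":0,"az":0,"hand":1},{"tx":-0.22,"ty":-0.22,"tz":0.12,"ax":0,"ay":0,"az":0,"hand":1},{"tx":-0.27,"ty":-0.28,"tz":0.16,"ax":0,"ay":0,"az":0,"hand":1},{"tx":-0.27,"ty":-0.28,"tz":0.16,"ax":0,"ay":0,"az":0,"hand":1}]'
python3 - <<'E'
from bench import *; from h import *
for n in ["wrist","scene"]:
    s=snapshot(n); cv2.imwrite(f"pics/b_{n}.png",s["pixels"][:,:,::-1]); np.savez(f"b_{n}.npz",**s)
rel(sense(),[555,272,320],187.8)
E
```

```text
time: 1.87
tool_pos: [551.5, 273.9, 378.0]
tcp_rot: [-179.9, -0.2, -172.4]
ft_force: [-1.4, 0.5, -0.6]
finger_gap: 85.6
t 1.97 pos [550.4 275.5 379.8] rot [-1.7999e+02 -1.0000e-01 -1.7234e+02] F [ 0.7  0.1 -0.2] gap 85.3 j [ 22.  11.  84.   0.  85. -76.]
txyz [-0.028 -0.027  0.398]
axyz [-0.    -0.002 -0.003]
```

View pics/b_wrist.png

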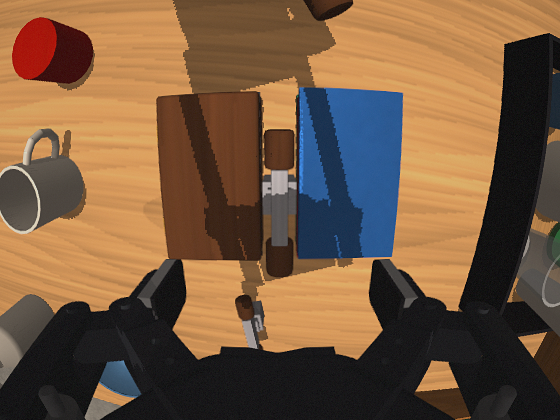

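The wrist view shows the bar in the gap between the case (left) and the books (right). Its steel middle is at (279,205) and the grips are at (279,150) and (280,258). I'll measure it with the fisheye model.

```bash
cat >> h.py <<'E'
def fcloud(s):
    z=s["z_map"].astype(float);K=s["intrinsics"];v,u=np.mgrid[:z.shape[0],:z.shape[1]]
    a=(u-K[0,2])/K[0,0];b=(v-K[1,2])/K[1,1];r=np.hypot(a,b)+1e-9
    k=np.tan(np.minimum(r,1.5))/r
    c=np.stack([a*k*z,b*k*z,z],-1); w=(c-s["t"])@s["R"]; w[z<=0]=np.nan
    return w
E
python3 - <<'E'
from h import *
s=dict(np.load("b_wrist.npz")); w=fcloud(s); px=s["pixels"].astype(int)
for u,v in [(279,150),(279,175),(279,220),(280,258),(210,180),(350,180)]: print((u,v),np.round(w[v,u],1))
sub=np.zeros(w.shape[:2],bool); sub[115:285,255:305]=1
x,y,z=np.moveaxis(w,-1,0)
m=sub&(z>66)&(z<95); print("bar",cv2.minAreaRect(w[m][:,:2].astype(np.float32)),np.median(z[m]))
st=m&(abs(px[...,0]-px[...,2])<30)&(z>78); print("steel",st.sum(),cv2.minAreaRect(w[st][:,:2].astype(np.float32)),np.median(z[st]))
wd=m&(px[...,0]>px[...,2]*1.4); v=np.mgrid[:420,:560][0]
for k in (wd&(v<200),wd&(v>200)): print("grip",cv2.minAreaRect(w[k][:,:2].astype(np.float32)))
E
```

```text
(279, 150) [505.7 270.   82.9]
(279, 175) [525.8 272.7  84.8]
(279, 220) [563.5 277.7  85.6]
(280, 258) [598.9 283.4  83.4]
(210, 180) [542.5 211.6  58.4]
(350, 180) [525.5 337.9  59.8]
bar ((553.7196655273438, 276.6584167480469), (130.65640258789062, 25.48026466369629), 7.936984062194824) 82.14199778991568
steel 1422 ((553.8335571289062, 277.6262512207031), (129.8749237060547, 20.963550567626953), 6.981202125549316) 84.56498087003676
grip ((506.2870788574219, 270.10595703125), (34.917022705078125, 25.488454818725586), 7.638791084289551)
grip ((601.9940795898438, 283.4122619628906), (32.96906280517578, 24.949804306030273), 7.292215347290039)
```

```bash
python3 - <<'E'
from bench import *; from h import *
rel(sense(),[554,275.8,250],187.7)
E
python3 -m jog '[{"tx":-0.01,"ty":0,"tz":0.12,"ax":0,"ay":0,"az":0,"hand":1},{"tx":-0.02,"ty":0,"tz":0.3,"ax":0,"ay":0,"az":0,"hand":1},{"tx":-0.02,"ty":0,"tz":0.5,"ax":0,"ay":0,"az":0,"hand":1},{"tx":-0.02,"ty":0,"tz":0.7,"ax":0,"ay":0,"az":0,"hand":1},{"tx":-0.02,"ty":0,"tz":0.86,"ax":0,"ay":0,"az":0,"hand":1}]'
python3 - <<'E'
from bench import *; from h import *
s=snapshot("wrist"); cv2.imwrite("pics/c_wrist.png",s["pixels"][:,:,::-1])
rel(sense(),[554,275.8,238],187.7)
E
```

```text
t 1.97 pos [550.4 275.5 379.8] rot [-1.7999e+02 -1.0000e-01 -1.7234e+02] F [ 0.7  0.1 -0.2] gap 85.3 j [ 22.  11.  84.   0.  85. -76.]
txyz [-0.025 -0.001  0.865]
axyz [-0.    -0.002 -0.001]
time: 2.38
tool_pos: [552.3, 276.8, 249.9]
tcp_rot: [180.0, -0.1, -172.2]
ft_force: [-0.8, 0.1, -0.1]
finger_gap: 85.7
t 2.43 pos [550.5 276.  244.4] rot [-179.9    -0.47 -172.24] F [-4.  -1.8 -4.4] gap 85.6 j [ 22.  17.  91.   0.  72. -76.]
txyz [-0.023 -0.004  0.043]
axyz [-0.002 -0.01   0.001]
```

View pics/c_wrist.png

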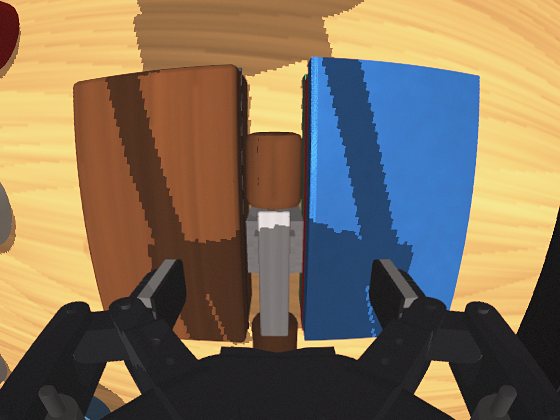

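```bash
python3 -m jog '[{"tx":0,"ty":0,"tz":0,"ax":0,"ay":0,"az":0,"hand":1},{"tx":0,"ty":0,"tz":0,"ax":0,"ay":0,"az":0,"hand":1}]'
python3 - <<'E'
from bench import *; from h import *
rel(sense(),[554,275.8,238],187.7)
E
```

```text
time: 2.6
tool_pos: [553.4, 276.8, 252.9]
tcp_rot: [180.0, 0.0, -172.2]
ft_force: [1.0, 0.9, 0.3]
finger_gap: 85.4
t 2.6 pos [553.4 276.8 252.9] rot [ 1.7998e+02  3.0000e-02 -1.7224e+02] F [1.  0.9 0.3] gap 85.4 j [ 22.  17.  91.   0.  72. -76.]
txyz [-0.003 -0.007  0.1  ]
axyz [0.    0.001 0.001]
```

```bash
python3 -m jog '[{"tx":0,"ty":-0.005,"tz":0.03,"ax":0,"ay":0,"az":0,"hand":1},{"tx":0,"ty":-0.005,"tz":0.06,"ax":0,"ay":0,"az":0,"hand":1},{"tx":0,"ty":-0.005,"tz":0.09,"ax":0,"ay":0,"az":0,"hand":1},{"tx":0,"ty":-0.005,"tz":0.095,"ax":0,"ay":0,"az":0,"hand":1},{"tx":0,"ty":-0.005,"tz":0.095,"ax":0,"ay":0,"az":0,"hand":1}]'
python3 -m jog '[{"tx":0,"ty":0,"tz":0,"ax":0,"ay":0,"az":0,"hand":0.5},{"tx":0,"ty":0,"tz":0,"ax":0,"ay":0,"az":0,"hand":0.3},{"tx":0,"ty":0,"tz":0,"ax":0,"ay":0,"az":0,"hand":0.25},{"tx":0,"ty":0,"tz":0,"ax":0,"ay":0,"az":0,"hand":0.25},{"tx":0,"ty":0,"tz":0,"ax":0,"ay":0,"az":0,"hand":0.25}]' 60
python3 - <<'E'
from bench import *; from h import *
s=snapshot("side"); cv2.imwrite("pics/d_side.png",cv2.resize(s["pixels"][80:220,150:310,::-1],(800,700))[:600])
rel(sense(),[554,275.8,238],187.7)
E
```

```text
time: 3.02
tool_pos: [553.4, 275.3, 237.3]
tcp_rot: [-180.0, -0.0, -172.3]
ft_force: [0.3, -0.0, 0.8]
finger_gap: 85.5
time: 3.43
tool_pos: [553.5, 275.4, 237.6]
tcp_rot: [180.0, 0.0, -172.3]
ft_force: [-0.6, -0.1, -1.2]
finger_gap: 26.0
t 3.48 pos [553.5 275.4 237.5] rot [ 1.8000e+02  1.0000e-02 -1.7228e+02] F [-0.2 -1.1  0.3] gap 21.7 j [ 22.  18.  91.  -0.  71. -76.]
txyz [-0.003  0.002 -0.003]
axyz [0. 0. 0.]
```

View pics/d_side.png

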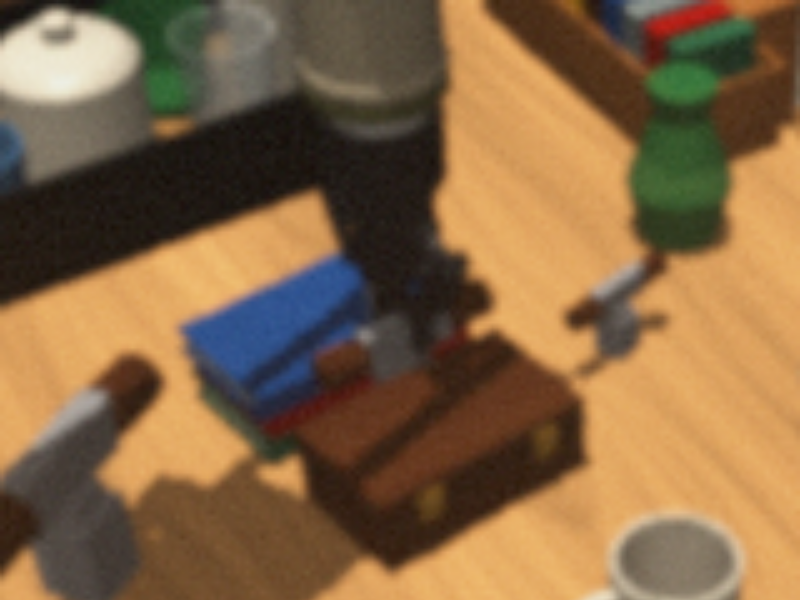

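```bash
python3 -m jog '[{"tx":0,"ty":0,"tz":0,"ax":0,"ay":0,"az":0,"hand":0.15},{"tx":0,"ty":0,"tz":0,"ax":0,"ay":0,"az":0,"hand":0.05},{"tx":0,"ty":0,"tz":0,"ax":0,"ay":0,"az":0,"hand":0},{"tx":0,"ty":0,"tz":0,"ax":0,"ay":0,"az":0,"hand":0},{"tx":0,"ty":0,"tz":0,"ax":0,"ay":0,"az":0,"hand":0}]' 80
python3 - <<'E'
from bench import *; from h import *
rel(sense(),[554,275.8,412],187.7)
E
```

```text
time: 3.9
tool_pos: [553.6, 275.4, 237.8]
tcp_rot: [180.0, 0.0, -172.3]
ft_force: [-0.1, 1.3, 3.8]
finger_gap: 12.6
t 3.9 pos [553.6 275.4 237.8] rot [ 1.7999e+02  3.0000e-02 -1.7228e+02] F [-0.1  1.3  3.8] gap 12.6 j [ 22.  18.  91.  -0.  71. -76.]
txyz [-0.003  0.002 -1.162]
axyz [0.    0.001 0.001]
```

Gripped: gap is 12.6 mm on the 14 mm bar. Lifting.

```bash
python3 -m jog '[{"tx":0,"ty":0,"tz":-0.05,"ax":0,"ay":0,"az":0,"hand":0},{"tx":0,"ty":0,"tz":-0.15,"ax":0,"ay":0,"az":0,"hand":0},{"tx":0,"ty":0,"tz":-0.3,"ax":0,"ay":0,"az":0,"hand":0},{"tx":0,"ty":0,"tz":-0.45,"ax":0,"ay":0,"az":0,"hand":0},{"tx":0,"ty":0,"tz":-0.6,"ax":0,"ay":0,"az":0,"hand":0}]'
python3 -m jog '[{"tx":0,"ty":0,"tz":-0.15,"ax":0,"ay":0,"az":0,"hand":0},{"tx":0,"ty":0,"tz":-0.3,"ax":0,"ay":0,"az":0,"hand":0},{"tx":0,"ty":0,"tz":-0.42,"ax":0,"ay":0,"az":0,"hand":0},{"tx":0,"ty":0,"tz":-0.55,"ax":0,"ay":0,"az":0,"hand":0},{"tx":0,"ty":0,"tz":-0.6,"ax":0,"ay":0,"az":0,"hand":0}]'
python3 - <<'E'
from bench import *; from h import *
for n in ["scene","side"]:
    s=snapshot(n); np.savez(f"e_{n}.npz",**s); cv2.imwrite(f"pics/e_{n}.png",s["pixels"][:,:,::-1])
a,b=[cv2.imread(f"pics/e_{n}.png") for n in ["scene","side"]]
cv2.imwrite("pics/e2.png",np.hstack([cv2.resize(a[60:200,290:430],(400,400)),cv2.resize(b[50:190,170:310],(400,400))]))
rel(sense(),[530,-287,412],150)
E
```

```text
time: 4.32
tool_pos: [553.0, 275.2, 327.8]
tcp_rot: [-180.0, -0.1, -172.3]
ft_force: [-0.6, 0.0, -2.4]
finger_gap: 12.3
time: 4.73
tool_pos: [553.6, 275.5, 420.8]
tcp_rot: [180.0, 0.2, -172.3]
ft_force: [0.3, 0.5, -1.7]
finger_gap: 12.5
t 4.83 pos [553.7 275.5 419.3] rot [ 1.7996e+02  1.7000e-01 -1.7228e+02] F [-0.2  0.1 -2.2] gap 12.4 j [ 22.  10.  81.   0.  89. -76.]
txyz [ 0.661 -3.695  0.044]
axyz [0.002 0.003 0.838]
```

View pics/e2.png

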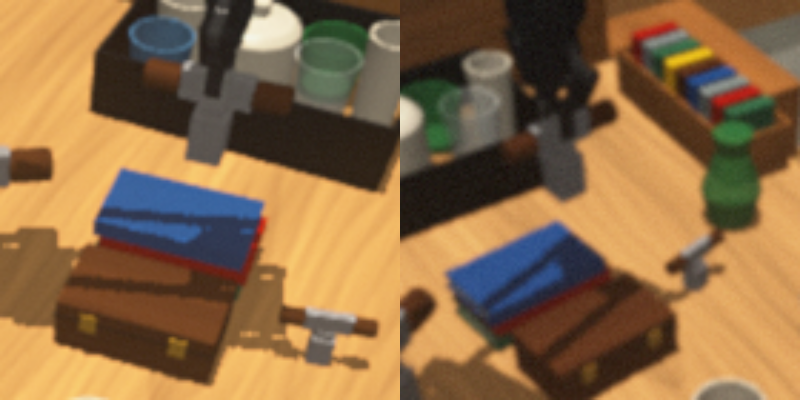

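The handle is out and hangs upright: hub at crop (207,130) in the left panel and (563,165) in the right. I'll check the hub offset relative to the tool axis.

```bash
python3 - <<'E'
from h import *
for n in ["scene","side"]:
    s=dict(np.load(f"e_{n}.npz")); w=cloud(s); x,y,z=np.moveaxis(w,-1,0)
    m=(abs(x-553)<80)&(abs(y-275)<60)&(z>150)&(z<300)
    for lo,hi in [(170,225),(240,272)]:
        k=m&(z>lo)&(z<hi); q=w[k]; print(n,lo,len(q),q.min(0).round(1),q.max(0).round(1),cv2.minAreaRect(q[:,:2].astype(np.float32)))
E
```

```text
scene 170 191 [541.1 257.2 182.7] [573.  292.1 224.9] ((563.2463989257812, 268.0406799316406), (43.77662658691406, 23.353130340576172), 49.22196578979492)
scene 240 597 [490.6 254.5 240.2] [621.  289.1 271.7] ((555.971435546875, 270.7112731933594), (131.87696838378906, 32.62562561035156), 13.429729461669922)
side 170 178 [538.3 255.6 181.1] [576.1 289.6 224.3] ((550.8004760742188, 267.00177001953125), (24.794694900512695, 44.42365264892578), 56.0983772277832)
side 240 411 [489.9 252.7 240. ] [622.6 289.8 271.8] ((556.5487670898438, 268.72198486328125), (132.6719207763672, 30.720134735107422), 6.672788619995117)
```

```bash
python3 -m jog '[{"tx":0.02,"ty":-0.1,"tz":0,"ax":0,"ay":0,"az":0,"hand":0},{"tx":0.05,"ty":-0.27,"tz":0,"ax":0,"ay":0,"az":0,"hand":0},{"tx":0.08,"ty":-0.47,"tz":0,"ax":0,"ay":0,"az":0,"hand":0},{"tx":0.12,"ty":-0.67,"tz":0,"ax":0,"ay":0,"az":0,"hand":0},{"tx":0.16,"ty":-0.87,"tz":0,"ax":0,"ay":0,"az":0,"hand":0}]'
python3 -m jog '[{"tx":0.04,"ty":-0.2,"tz":0,"ax":0,"ay":0,"az":0,"hand":0},{"tx":0.07,"ty":-0.4,"tz":0,"ax":0,"ay":0,"az":0,"hand":0},{"tx":0.11,"ty":-0.6,"tz":0,"ax":0,"ay":0,"az":0,"hand":0},{"tx":0.14,"ty":-0.8,"tz":0,"ax":0,"ay":0,"az":0,"hand":0},{"tx":0.18,"ty":-1,"tz":0,"ax":0,"ay":0,"az":0,"hand":0}]'
python3 -m jog '[{"tx":0.04,"ty":-0.2,"tz":0,"ax":0,"ay":0,"az":0,"hand":0},{"tx":0.07,"ty":-0.4,"tz":0,"ax":0,"ay":0,"az":0,"hand":0},{"tx":0.11,"ty":-0.6,"tz":0,"ax":0,"ay":0,"az":0,"hand":0},{"tx":0.14,"ty":-0.75,"tz":0,"ax":0,"ay":0,"az":0,"hand":0},{"tx":0.16,"ty":-0.87,"tz":0,"ax":0,"ay":0,"az":0,"hand":0}]'
python3 - <<'E'
from bench import *; from h import *
s=snapshot("wrist"); np.savez("f_wrist.npz",**s); cv2.imwrite("pics/f_wrist.png",s["pixels"][:,:,::-1])
s=snapshot("scene"); cv2.imwrite("pics/f_scene.png",s["pixels"][:,:,::-1])
rel(sense(),[528,-286,422],150)
E
```

```text
time: 5.25
tool_pos: [546.4, 141.1, 414.9]
tcp_rot: [-180.0, -0.2, -172.3]
ft_force: [0.1, -0.4, -2.5]
finger_gap: 12.5
time: 5.67
tool_pos: [539.7, -11.3, 415.1]
tcp_rot: [180.0, -0.2, -172.3]
ft_force: [-0.3, -0.0, -2.6]
finger_gap: 12.6
time: 6.08
tool_pos: [533.1, -144.3, 415.0]
tcp_rot: [179.9, -0.2, -172.4]
ft_force: [0.1, 0.9, -1.9]
finger_gap: 12.5
t 6.18 pos [ 533.2 -144.9  415. ] rot [ 179.97   -0.2  -172.48] F [ 0.3  1.1 -2.9] gap 12.4 j [ -20.   -0.   92.   -0.   88. -118.]
txyz [ 0.158 -0.928 -0.046]
axyz [-0.001 -0.005  0.834]
```

View pics/f_wrist.png

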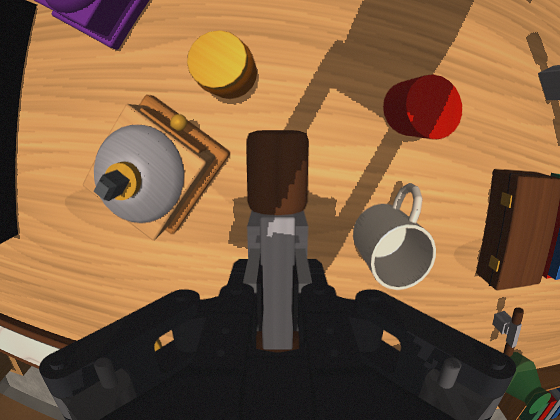

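```bash
python3 - <<'E'
from h import *
s=dict(np.load("f_wrist.npz")); w=fcloud(s); x,y,z=np.moveaxis(w,-1,0)
m=(np.hypot(x-530,y+287)<30)
for lo,hi in [(116,124.5),(127,147),(148,160),(154,160)]:
    q=w[m&(z>lo)&(z<hi)]; print(lo,hi,len(q),cv2.minAreaRect(q[:,:2].astype(np.float32)),q.mean(0).round(1))
# side-face normals on shaft z127..146
q=w[m&(z>127)&(z<146)][:,:2]
np.savetxt("/tmp/q",q)
best=[]
for a in np.arange(0,90,1.0):
    t=np.radians(a); u=q@[np.cos(t),np.sin(t)]; v=q@[-np.sin(t),np.cos(t)]
    d=np.minimum(np.minimum(abs(u-np.percentile(u,2)),abs(u-np.percentile(u,98))),np.minimum(abs(v-np.percentile(v,2)),abs(v-np.percentile(v,98))))
    best.append((d.mean(),a))
print(sorted(best)[:6])
# box angle
k=(np.hypot(x-530,y+287)<110)&(z>5)&(z<30); print("foot",cv2.minAreaRect(w[k][:,:2].astype(np.float32)))
c=s["pixels"][130:230,60:200,::-1]; cv2.imwrite("pics/f_crop.png",cv2.resize(c,(784,560),interpolation=cv2.INTER_CUBIC))
E
```

```text
116 124.5 562 ((527.690185546875, -281.8390808105469), (33.5341911315918, 27.25550651550293), 24.595211029052734) [ 526.4 -278.6  120.6]
127 147 299 ((527.7725830078125, -279.7989196777344), (23.1259822845459, 12.0162353515625), 15.265519142150879) [ 526.5 -280.2  137.4]
148 160 313 ((528.7135009765625, -284.240478515625), (15.570657730102539, 15.248476028442383), 60.50695037841797) [ 528.4 -282.9  152.9]
154 160 153 ((529.2576904296875, -284.52154541015625), (12.049480438232422, 11.894875526428223), 56.66722106933594) [ 529.2 -284.6  154.8]
[(np.float64(0.5802981847287458), np.float64(60.0)), (np.float64(0.5824043224862482), np.float64(61.0)), (np.float64(0.6109696777003176), np.float64(59.0)), (np.float64(0.6126994660627954), np.float64(62.0)), (np.float64(0.6327451645812991), np.float64(58.0)), (np.float64(0.6685553679067056), np.float64(57.0))]
foot ((528.8187866210938, -284.0872497558594), (123.66429138183594, 123.31552124023438), 60.14689254760742)
```

View pics/f_crop.png

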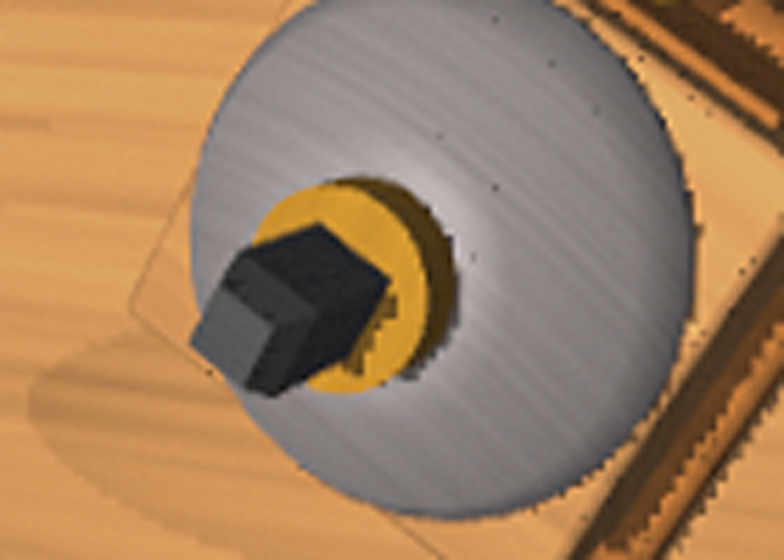

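```bash
python3 -m jog '[{"tx":0.02,"ty":-0.1,"tz":0,"ax":0,"ay":0,"az":0.1,"hand":0},{"tx":0.05,"ty":-0.25,"tz":0,"ax":0,"ay":0,"az":0.25,"hand":0},{"tx":0.09,"ty":-0.45,"tz":0,"ax":0,"ay":0,"az":0.4,"hand":0},{"tx":0.11,"ty":-0.6,"tz":0,"ax":0,"ay":0,"az":0.55,"hand":0},{"tx":0.13,"ty":-0.75,"tz":0,"ax":0,"ay":0,"az":0.7,"hand":0}]'
python3 -m jog '[{"tx":0,"ty":0,"tz":0,"ax":0,"ay":0,"az":0.07,"hand":0},{"tx":0,"ty":0,"tz":0,"ax":0,"ay":0,"az":0.13,"hand":0},{"tx":0,"ty":0,"tz":0,"ax":0,"ay":0,"az":0.13,"hand":0}]'
python3 - <<'E'
from bench import *; from h import *
rel(sense(),[528,-286,415],150)
E
```

```text
time: 6.6
tool_pos: [529.5, -256.7, 415.6]
tcp_rot: [180.0, -0.2, 155.9]
ft_force: [-0.2, 0.4, -1.9]
finger_gap: 12.4
time: 6.85
tool_pos: [529.7, -256.0, 415.4]
tcp_rot: [180.0, -0.2, 150.2]
ft_force: [-0.3, 0.7, -2.1]
finger_gap: 12.3
t 6.85 pos [ 529.7 -256.   415.4] rot [179.99  -0.18 150.21] F [-0.3  0.7 -2.1] gap 12.3 j [-31.   6.  86.   0.  88. -91.]
txyz [-0.09  -0.179  0.002]
axyz [ 0.    -0.004  0.005]
```

```bash
python3 -m jog '[{"tx":-0.03,"ty":-0.05,"tz":0,"ax":0,"ay":0,"az":0,"hand":0},{"tx":-0.06,"ty":-0.1,"tz":0,"ax":0,"ay":-0.004,"az":0.003,"hand":0},{"tx":-0.08,"ty":-0.15,"tz":0,"ax":0,"ay":-0.004,"az":0.003,"hand":0},{"tx":-0.09,"ty":-0.18,"tz":0,"ax":0,"ay":-0.004,"az":0.003,"hand":0},{"tx":-0.09,"ty":-0.18,"tz":0,"ax":0,"ay":-0.004,"az":0.003,"hand":0}]'
python3 - <<'E'
from bench import *; from h import *
for n in ["scene","side"]:
    s=snapshot(n); np.savez(f"g_{n}.npz",**s); cv2.imwrite(f"pics/g_{n}.png",s["pixels"][:,:,::-1])
a,b=[cv2.imread(f"pics/g_{n}.png") for n in ["scene","side"]]
cv2.imwrite("pics/g2.png",np.hstack([cv2.resize(a[180:350,170:310],(400,486)),cv2.resize(b[150:320,270:410],(400,486))]))
rel(sense(),[528,-286,415],150)
for n in ["scene","side"]:
    s=dict(np.load(f"g_{n}.npz")); w=cloud(s); x,y,z=np.moveaxis(w,-1,0)
    m=(abs(x-530)<80)&(abs(y+287)<80)
    c=np.cos(np.radians(60));sn=np.sin(np.radians(60))
    for nm,lo,hi,rr in [("hub",182,222,40),("bar",235,262,80),("shaft",128,158,25),("collar",117,124,30)]:
        k=m&(z>lo)&(z<hi)&(np.hypot(x-530,y+287)<rr); q=w[k]
        u=q[:,0]*c+q[:,1]*sn; v=-q[:,0]*sn+q[:,1]*c
        print(n,nm,len(q),"u",np.percentile(u,[1,99]).round(1),"v",np.percentile(v,[1,99]).round(1),"z",q[:,2].min().round(1),q[:,2].max().round(1))
E
```

```text
time: 7.27
tool_pos: [528.2, -287.5, 417.3]
tcp_rot: [-180.0, 0.2, 150.2]
ft_force: [-0.3, 0.1, -2.7]
finger_gap: 12.3
t 7.37 pos [ 528.4 -286.5  417.4] rot [1.7999e+02 1.7000e-01 1.5021e+02] F [ 0.1  0.3 -3.2] gap 12.2 j [-33.   7.  84.   0.  88. -94.]
txyz [0.004 0.001 0.016]
axyz [0.    0.004 0.005]
scene hub 125 u [-0.7 13.1] v [-620.  -587.8] z 182.1 221.6
scene bar 362 u [-3.8 33.3] v [-669.7 -569.4] z 235.4 262.0
scene shaft 63 u [ 9.2 24.8] v [-610.6 -597. ] z 128.9 155.1
scene collar 109 u [ 1.3 32.1] v [-618.7 -588.6] z 117.0 123.9
side hub 213 u [-2.4 28. ] v [-618.5 -586.4] z 182.2 222.0
side bar 527 u [-4.6 23. ] v [-666.6 -536.9] z 235.0 262.0
side shaft 79 u [ 7.  22.5] v [-609.9 -593.5] z 128.7 157.1
side collar 95 u [-0.8 29.3] v [-617.8 -585.7] z 117.0 123.9
```

View pics/g2.png

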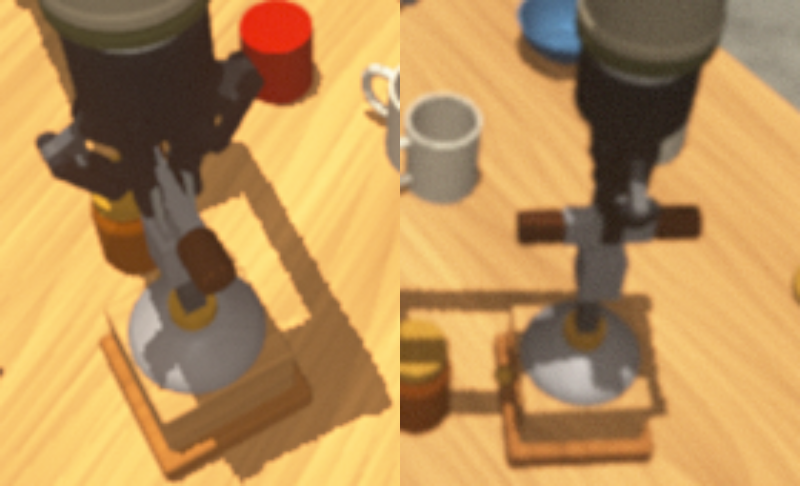

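```bash
python3 - <<'E'
from h import *
c=.5;sn=.8660254
for n in ["scene","side"]:
    for f in ["a","g"]:
        s=dict(np.load(f"{f}_{n}.npz")); w=cloud(s); x,y,z=np.moveaxis(w,-1,0)
        u=x*c+y*sn; v=-x*sn+y*c; v0=-603.8 if n=="scene" else -602
        L=[("shaft",129,146,5,8)]+([("hub",186,220,12,16)] if f=="g" else [])
        for nm,lo,hi,dv,h in L:
            k=(z>lo)&(z<hi)&(abs(v-v0)<dv)&(abs(u-15)<25); q=u[k]
            hist=np.histogram(q,np.arange(-8,32,1))
            print(n,f,nm,len(q),"face->center",np.median(q[q<np.percentile(q,10)+3])+h, hist[0])
E
```

```text
scene a shaft 9 face->center 17.518210329734387 [0 0 0 0 0 0 0 0 0 0 0 0 0 0 0 0 0 6 0 0 0 2 0 0 0 0 0 1 0 0 0 0 0 0 0 0 0
 0 0]
scene g shaft 13 face->center 17.605590755608077 [0 0 0 0 0 0 0 0 0 0 0 0 0 0 0 0 0 7 0 0 1 2 0 0 1 0 0 0 0 2 0 0 0 0 0 0 0
 0 0]
scene g hub 34 face->center 15.677459484837385 [ 0  0  0  0  0  0  0 33  1  0  0  0  0  0  0  0  0  0  0  0  0  0  0  0
  0  0  0  0  0  0  0  0  0  0  0  0  0  0  0]
side a shaft 18 face->center 16.578893684289767 [ 0  0  0  0  0  0  0  0  0  0  0  0  0  0  0  2 11  5  0  0  0  0  0  0
  0  0  0  0  0  0  0  0  0  0  0  0  0  0  0]
side g shaft 19 face->center 16.75668422419983 [0 0 0 0 0 0 0 0 0 0 0 0 0 0 0 7 5 6 1 0 0 0 0 0 0 0 0 0 0 0 0 0 0 0 0 0 0
 0 0]
side g hub 107 face->center 15.460728239085654 [ 0  0  0  0  0  5 32 46 21  3  0  0  0  0  0  0  0  0  0  0  0  0  0  0
  0  0  0  0  0  0  0  0  0  0  0  0  0  0  0]
```

```bash
python3 -m jog '[{"tx":0.003,"ty":0.011,"tz":0.02,"ax":0,"ay":0.002,"az":0.004,"hand":0},{"tx":0.003,"ty":0.011,"tz":0.06,"ax":0,"ay":0.002,"az":0.004,"hand":0},{"tx":0.003,"ty":0.011,"tz":0.1,"ax":0,"ay":0.002,"az":0.004,"hand":0},{"tx":0.003,"ty":0.011,"tz":0.13,"ax":0,"ay":0.002,"az":0.004,"hand":0},{"tx":0.003,"ty":0.011,"tz":0.13,"ax":0,"ay":0.002,"az":0.004,"hand":0}]'
python3 -m jog '[{"tx":0,"ty":0,"tz":0,"ax":0,"ay":0,"az":0,"hand":0},{"tx":0,"ty":0,"tz":0,"ax":0,"ay":0,"az":0,"hand":0}]'
python3 - <<'E'
from bench import *; from h import *
rel(sense(),[529,-284.9,359.8],150)
E
```

```text
time: 7.78
tool_pos: [528.7, -284.1, 395.9]
tcp_rot: [180.0, -0.1, 150.1]
ft_force: [0.4, -0.5, -2.3]
finger_gap: 12.6
time: 7.95
tool_pos: [529.1, -284.5, 397.9]
tcp_rot: [-180.0, 0.1, 150.1]
ft_force: [0.7, 0.1, -2.6]
finger_gap: 12.3
t 7.95 pos [ 529.1 -284.5  397.9] rot [-1.8000e+02  9.0000e-02  1.5006e+02] F [ 0.7  0.1 -2.6] gap 12.3 j [-33.   8.  86.   0.  86. -93.]
txyz [-0.    -0.002  0.254]
axyz [-0.     0.002  0.001]
```

Descend over the shaft tip and watch the force (mouth is at about 160 now).

```bash
python3 -m jog '[{"tx":0,"ty":0,"tz":0.02,"ax":0,"ay":0,"az":0,"hand":0},{"tx":0,"ty":0,"tz":0.04,"ax":0,"ay":0,"az":0,"hand":0},{"tx":0,"ty":0,"tz":0.06,"ax":0,"ay":0,"az":0,"hand":0},{"tx":0,"ty":0,"tz":0.07,"ax":0,"ay":0,"az":0,"hand":0},{"tx":0,"ty":0,"tz":0.07,"ax":0,"ay":0,"az":0,"hand":0}]'
python3 -m jog '[{"tx":0,"ty":0,"tz":0.02,"ax":0,"ay":0,"az":0,"hand":0},{"tx":0,"ty":0,"tz":0.04,"ax":0,"ay":0,"az":0,"hand":0},{"tx":0,"ty":0,"tz":0.05,"ax":0,"ay":0,"az":0,"hand":0},{"tx":0,"ty":0,"tz":0.05,"ax":0,"ay":0,"az":0,"hand":0}]'
python3 - <<'E'
from bench import *; from h import *
s=sense(); print(s["wrist_torque"])
rel(s,[529,-284.9,359.8],150)
E
```

```text
time: 8.37
tool_pos: [528.9, -284.5, 386.7]
tcp_rot: [180.0, 0.0, 150.1]
ft_force: [-0.2, 0.1, -2.2]
finger_gap: 12.3
time: 8.7
tool_pos: [528.9, -284.5, 379.3]
tcp_rot: [-180.0, 0.0, 150.1]
ft_force: [-1.3, -0.2, -2.1]
finger_gap: 12.4
[-4.44094220e-02  2.59963110e-02 -9.23160363e-05]
t 8.7 pos [ 528.9 -284.5  379.3] rot [-1.8000e+02  4.0000e-02  1.5006e+02] F [-1.3 -0.2 -2.1] gap 12.4 j [-33.   8.  87.  -0.  85. -93.]
txyz [-0.001 -0.002  0.13 ]
axyz [-0.     0.001  0.001]
```

Mouth is at about 141.5, past the taper, with no contact force. Continuing down.

```bash
python3 -m jog '[{"tx":0,"ty":0,"tz":0.02,"ax":0,"ay":0,"az":0,"hand":0},{"tx":0,"ty":0,"tz":0.04,"ax":0,"ay":0,"az":0,"hand":0},{"tx":0,"ty":0,"tz":0.06,"ax":0,"ay":0,"az":0,"hand":0},{"tx":0,"ty":0,"tz":0.08,"ax":0,"ay":0,"az":0,"hand":0},{"tx":0,"ty":0,"tz":0.09,"ax":0,"ay":0,"az":0,"hand":0}]'
python3 -m jog '[{"tx":0,"ty":0,"tz":0.01,"ax":0,"ay":0,"az":0,"hand":0},{"tx":0,"ty":0,"tz":0.02,"ax":0,"ay":0,"az":0,"hand":0},{"tx":0,"ty":0,"tz":0.03,"ax":0,"ay":0,"az":0,"hand":0},{"tx":0,"ty":0,"tz":0.03,"ax":0,"ay":0,"az":0,"hand":0}]'
python3 - <<'E'
from bench import *; from h import *
s=sense(); print(s["wrist_torque"])
rel(s,[529,-284.9,359.8],150)
E
```

```text
time: 9.12
tool_pos: [529.0, -284.6, 365.8]
tcp_rot: [-180.0, 0.0, 150.1]
ft_force: [0.2, -1.5, -2.1]
finger_gap: 11.8
time: 9.45
tool_pos: [529.0, -284.6, 361.6]
tcp_rot: [-180.0, 0.1, 150.1]
ft_force: [0.1, -1.4, -2.7]
finger_gap: 12.5
[-0.16938454  0.08328372  0.02506957]
t 9.45 pos [ 529.  -284.6  361.6] rot [-1.8000e+02  7.0000e-02  1.5005e+02] F [ 0.1 -1.4 -2.7] gap 12.5 j [-33.   9.  88.   0.  83. -93.]
txyz [-0.001 -0.002  0.012]
axyz [-0.     0.002  0.001]
```

```bash
python3 -m jog '[{"tx":0,"ty":0,"tz":0.005,"ax":0,"ay":0,"az":0,"hand":0},{"tx":0,"ty":0,"tz":0.01,"ax":0,"ay":0,"az":0,"hand":0},{"tx":0,"ty":0,"tz":0.013,"ax":0,"ay":0,"az":0,"hand":0},{"tx":0,"ty":0,"tz":0.013,"ax":0,"ay":0,"az":0,"hand":0}]'
python3 - <<'E'
from bench import *; from h import *
for n in ["scene","side"]:
    s=snapshot(n); np.savez(f"i_{n}.npz",**s); cv2.imwrite(f"pics/i_{n}.png",s["pixels"][:,:,::-1])
a,b=[cv2.imread(f"pics/i_{n}.png") for n in ["scene","side"]]
cv2.imwrite("pics/i2.png",np.hstack([cv2.resize(a[180:350,170:310],(400,486)),cv2.resize(b[150:320,270:410],(400,486))]))
s=sense(); print(s["wrist_torque"])
rel(s,[529,-284.9,359.8],150)
E
```

```text
time: 9.78
tool_pos: [529.1, -284.6, 360.0]
tcp_rot: [-180.0, 0.1, 150.1]
ft_force: [0.2, -0.3, -2.9]
finger_gap: 12.4
[-0.27988337  0.04620857 -0.02370248]
t 9.88 pos [ 529.1 -284.6  360. ] rot [-1.8000e+02  9.0000e-02  1.5006e+02] F [-0.2 -1.4 -2.7] gap 12.6 j [-33.   9.  88.   0.  83. -93.]
txyz [-0.    -0.002  0.001]
axyz [-0.     0.002  0.001]
```

View pics/i2.png

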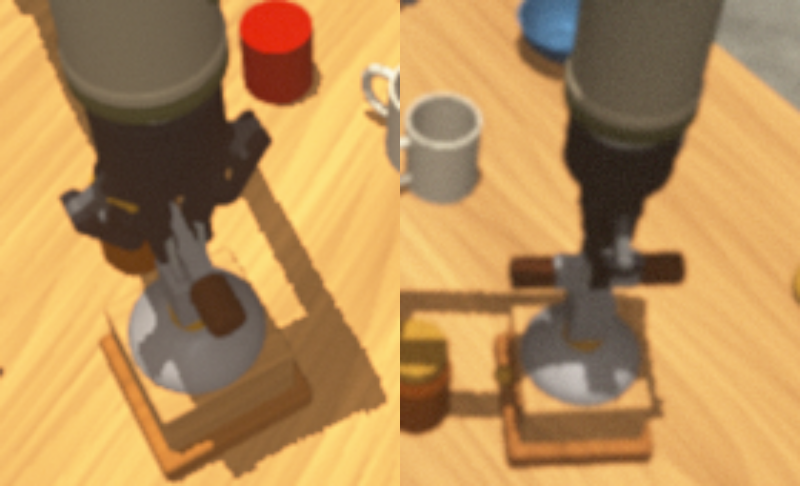

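Nearly home: the hub covers the shaft and the collar rim shows at (190,322) left and (585,345) right. No vertical contact force yet, so I'll go down until it registers.

```bash
python3 -m jog '[{"tx":0,"ty":0,"tz":0.004,"ax":0,"ay":0,"az":0,"hand":0},{"tx":0,"ty":0,"tz":0.008,"ax":0,"ay":0,"az":0,"hand":0},{"tx":0,"ty":0,"tz":0.01,"ax":0,"ay":0,"az":0,"hand":0},{"tx":0,"ty":0,"tz":0.01,"ax":0,"ay":0,"az":0,"hand":0}]'
```

```text
time: 10.22
tool_pos: [529.2, -284.7, 359.7]
tcp_rot: [-180.0, 0.1, 150.1]
ft_force: [-2.8, 0.4, 5.0]
finger_gap: 12.5
```

Contact (Fz −2.7 → +5), so it is home. Now the quarter turn clockwise.

```bash
python3 -m jog '[{"tx":0,"ty":0.001,"tz":0,"ax":0,"ay":0,"az":0.08,"hand":0},{"tx":0,"ty":0.003,"tz":0,"ax":0,"ay":0,"az":0.22,"hand":0},{"tx":-0.001,"ty":0.004,"tz":0,"ax":0,"ay":0,"az":0.36,"hand":0},{"tx":-0.001,"ty":0.006,"tz":0,"ax":0,"ay":0,"az":0.5,"hand":0},{"tx":-0.002,"ty":0.007,"tz":0,"ax":0,"ay":0,"az":0.64,"hand":0}]'
python3 - <<'E'
from bench import *; from h import *
s=sense(); print(s["wrist_torque"])
rel(s,[529,-284.9,359.8],150)
E
```

```text
time: 10.63
tool_pos: [529.8, -284.5, 359.7]
tcp_rot: [180.0, 0.2, 120.9]
ft_force: [-3.4, -2.5, 3.4]
finger_gap: 12.4
[-0.66905656  0.7365208   0.09241335]
t 10.63 pos [ 529.8 -284.5  359.7] rot [179.98   0.21 120.93] F [-3.4 -2.5  3.4] gap 12.4 j [-33.   9.  88.  -0.  82. -64.]
txyz [ 0.001 -0.006 -0.001]
axyz [-0.001  0.005 -0.646]
```

```bash
python3 -m jog '[{"tx":0,"ty":0.001,"tz":0,"ax":0,"ay":0,"az":0.14,"hand":0},{"tx":0,"ty":0.003,"tz":0,"ax":0,"ay":0,"az":0.28,"hand":0},{"tx":-0.001,"ty":0.004,"tz":0,"ax":0,"ay":0,"az":0.42,"hand":0},{"tx":-0.001,"ty":0.006,"tz":0,"ax":0,"ay":0,"az":0.56,"hand":0},{"tx":-0.002,"ty":0.007,"tz":0,"ax":0,"ay":0,"az":0.7,"hand":0}]'
python3 -m jog '[{"tx":0,"ty":0.001,"tz":0,"ax":0,"ay":0,"az":0.14,"hand":0},{"tx":0,"ty":0.003,"tz":0,"ax":0,"ay":0,"az":0.28,"hand":0},{"tx":-0.001,"ty":0.004,"tz":0,"ax":0,"ay":0,"az":0.42,"hand":0},{"tx":-0.001,"ty":0.006,"tz":0,"ax":0,"ay":0,"az":0.56,"hand":0},{"tx":-0.002,"ty":0.007,"tz":0,"ax":0,"ay":0,"az":0.7,"hand":0}]'
python3 -m jog '[{"tx":0,"ty":0,"tz":0,"ax":0,"ay":0,"az":0.05,"hand":0},{"tx":0,"ty":0,"tz":0,"ax":0,"ay":0,"az":0.08,"hand":0},{"tx":0,"ty":0,"tz":0,"ax":0,"ay":0,"az":0.08,"hand":0},{"tx":0,"ty":0,"tz":0,"ax":0,"ay":0,"az":0.08,"hand":0}]'
python3 - <<'E'
from bench import *; from h import *
for n in ["scene","side"]:
    s=snapshot(n); np.savez(f"k_{n}.npz",**s); cv2.imwrite(f"pics/k_{n}.png",s["pixels"][:,:,::-1])
a,b=[cv2.imread(f"pics/k_{n}.png") for n in ["scene","side"]]
cv2.imwrite("pics/k2.png",np.hstack([cv2.resize(a[180:350,170:310],(400,486)),cv2.resize(b[150:320,270:410],(400,486))]))
s=sense(); print(s["wrist_torque"])
rel(s,[529,-284.9,359.8],55)
E
```

```text
time: 11.05
tool_pos: [530.6, -284.4, 359.7]
tcp_rot: [179.9, 0.2, 89.4]
ft_force: [-4.8, -3.7, 5.4]
finger_gap: 12.3
time: 11.47
tool_pos: [531.4, -284.6, 359.7]
tcp_rot: [179.9, 0.1, 57.9]
ft_force: [-7.2, -1.6, 5.8]
finger_gap: 12.3
time: 11.8
tool_pos: [531.5, -284.5, 359.7]
tcp_rot: [179.9, 0.1, 54.6]
ft_force: [-6.9, -1.7, 6.1]
finger_gap: 12.2
[-0.44513365  1.43786442  0.040014  ]
t 11.9 pos [ 531.5 -284.5  359.7] rot [1.7989e+02 9.0000e-02 5.4630e+01] F [-6.7 -2.3  6.6] gap 12.1 j [-33.   9.  88.  -0.  83.   2.]
txyz [-0.012 -0.012 -0.001]
axyz [ 0.002  0.002 -0.008]
```

View pics/k2.png

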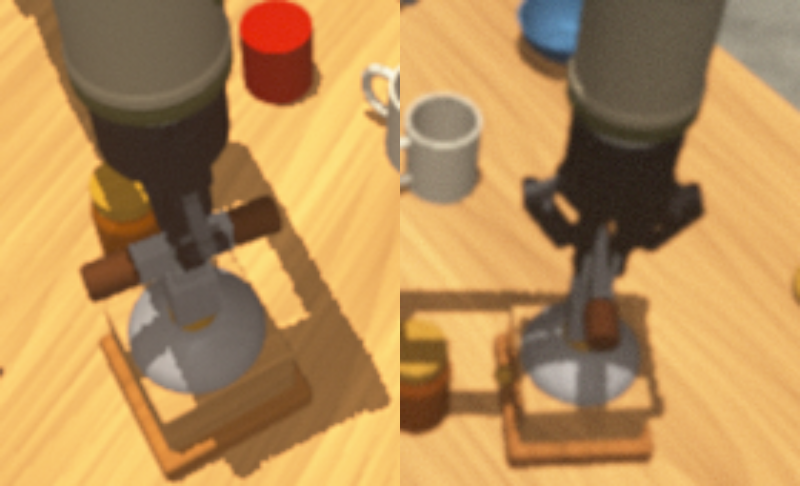

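The handle has swung round a quarter turn (bar now across the scene view, (95,280)–(275,215)) and is still seated. I'll relieve the side load, then release.

```bash
python3 -m jog '[{"tx":-0.004,"ty":-0.005,"tz":-0.003,"ax":0,"ay":0,"az":0,"hand":0},{"tx":-0.004,"ty":-0.005,"tz":-0.003,"ax":0,"ay":0,"az":0,"hand":0},{"tx":-0.004,"ty":-0.005,"tz":-0.003,"ax":0,"ay":0,"az":0,"hand":0}]' 30
python3 -m jog '[{"tx":0,"ty":0,"tz":0,"ax":0,"ay":0,"az":0,"hand":0.2},{"tx":0,"ty":0,"tz":0,"ax":0,"ay":0,"az":0,"hand":0.35},{"tx":0,"ty":0,"tz":0,"ax":0,"ay":0,"az":0,"hand":0.5},{"tx":0,"ty":0,"tz":0,"ax":0,"ay":0,"az":0,"hand":0.7},{"tx":0,"ty":0,"tz":0,"ax":0,"ay":0,"az":0,"hand":0.7}]'
python3 -m jog '[{"tx":0,"ty":0,"tz":0,"ax":0,"ay":0,"az":0,"hand":0.7},{"tx":0,"ty":0,"tz":0,"ax":0,"ay":0,"az":0,"hand":0.7}]'
```

```text
time: 12.15
tool_pos: [530.9, -284.4, 359.7]
tcp_rot: [179.8, 0.0, 54.6]
ft_force: [-3.6, -3.0, 4.8]
finger_gap: 12.4
time: 12.57
tool_pos: [531.1, -283.7, 358.7]
tcp_rot: [179.9, -0.0, 54.7]
ft_force: [0.9, -0.6, 0.8]
finger_gap: 59.6
time: 12.73
tool_pos: [531.1, -283.8, 358.9]
tcp_rot: [179.9, -0.0, 54.7]
ft_force: [0.3, 0.5, -0.5]
finger_gap: 59.6
```

```bash
python3 -m jog '[{"tx":0,"ty":0,"tz":-0.05,"ax":0,"ay":0,"az":0,"hand":0.7},{"tx":0,"ty":0,"tz":-0.15,"ax":0,"ay":0,"az":0,"hand":0.7},{"tx":0,"ty":0,"tz":-0.3,"ax":0,"ay":0,"az":0,"hand":0.7},{"tx":0,"ty":0,"tz":-0.5,"ax":0,"ay":0,"az":0,"hand":0.7},{"tx":0,"ty":0,"tz":-0.7,"ax":0,"ay":0,"az":0,"hand":0.7}]'
python3 -m jog '[{"tx":0,"ty":0,"tz":-0.1,"ax":0,"ay":0,"az":0,"hand":0.7},{"tx":0,"ty":0,"tz":-0.1,"ax":0,"ay":0,"az":0,"hand":0.7},{"tx":0,"ty":0,"tz":-0.1,"ax":0,"ay":0,"az":0,"hand":0.7}]'
python3 - <<'E'
from bench import *; from h import *
W=[]
for n in ["scene","side","wrist"]:
    s=snapshot(n); cv2.imwrite(f"pics/m_{n}.png",s["pixels"][:,:,::-1])
    w=(fcloud if n=="wrist" else cloud)(s).reshape(-1,3); w=w[np.isfinite(w[:,0])]
    x,y,z=w.T
    near=(np.hypot(x-530,y+287)<90)
    b=w[near&(z>180)&(z<215)]; print(n,"bar",len(b),cv2.minAreaRect(b[:,:2].astype(np.float32)),"ztop",np.percentile(b[:,2],[50,97]).round(1))
    h=w[near&(z>126)&(z<164)&(np.hypot(x-530,y+287)<40)]
    if len(h)>5: print("hub",len(h),cv2.minAreaRect(h[:,:2].astype(np.float32)))
    if n!="wrist":
        W.append(w)
P=np.vstack(W); x,y,z=P.T
for nm,c,hh in [("mug",(580,-2),88),("tin",(420,1),75),("jar",(413,-215),95)]:
    m=(np.hypot(x-c[0],y-c[1])<60)&(abs(z-hh)<6); print(nm,cv2.minEnclosingCircle(P[m][:,:2].astype(np.float32)))
a,b=[cv2.imread(f"pics/m_{n}.png") for n in ["scene","side"]]
cv2.imwrite("pics/m2.png",np.hstack([cv2.resize(a[180:350,170:310],(400,486)),cv2.resize(b[150:320,270:410],(400,486))]))
rel(sense(),[529,-284.9,359.8],55)
E
```

```text
time: 13.15
tool_pos: [530.6, -283.6, 464.9]
tcp_rot: [180.0, -0.0, 54.7]
ft_force: [-0.2, -0.1, 0.2]
finger_gap: 59.6
time: 13.4
tool_pos: [531.0, -283.9, 480.9]
tcp_rot: [179.7, -0.0, 54.7]
ft_force: [-0.6, -0.1, -0.4]
finger_gap: 60.0
scene bar 1012 ((531.308349609375, -287.1578063964844), (131.41061401367188, 26.854955673217773), 53.12525939941406) ztop [202.9 208.7]
hub 182 ((533.3040771484375, -296.9591064453125), (44.04053497314453, 21.835817337036133), 11.811905860900879)
side bar 558 ((528.8607177734375, -287.53857421875), (132.23162841796875, 25.549827575683594), 54.54664993286133) ztop [203.8 209.2]
hub 73 ((515.8946533203125, -279.7884216308594), (33.39889144897461, 11.494577407836914), 75.66312408447266)
wrist bar 3974 ((530.1002807617188, -284.9346618652344), (131.38711547851562, 25.921579360961914), 54.7708740234375) ztop [204.1 207.5]
hub 112 ((539.4378051757812, -272.00872802734375), (0.607396125793457, 31.803054809570312), 54.75777053833008)
mug ((581.5748291015625, -2.9338459968566895), 40.097816467285156)
tin ((420.0461730957031, 2.168822765350342), 35.048675537109375)
jar ((414.4803771972656, -215.89381408691406), 28.521425247192383)
t 13.55 pos [ 530.7 -283.7  477.3] rot [-179.94   -0.     54.65] F [ 0.4  0.  -0. ] gap 59.6 j [-33.   7.  79.   0.  95.   2.]
txyz [-0.013 -0.004  0.783]
axyz [-0.001 -0.    -0.008]
```

View pics/m2.png

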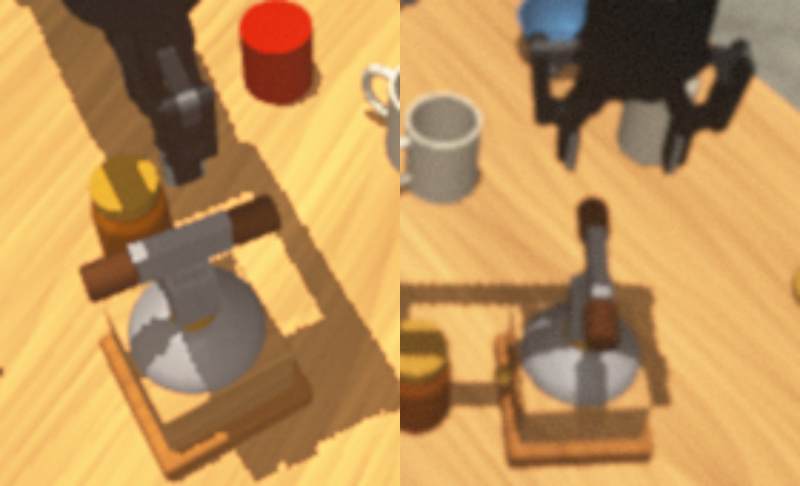

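View pics/m_wrist.png

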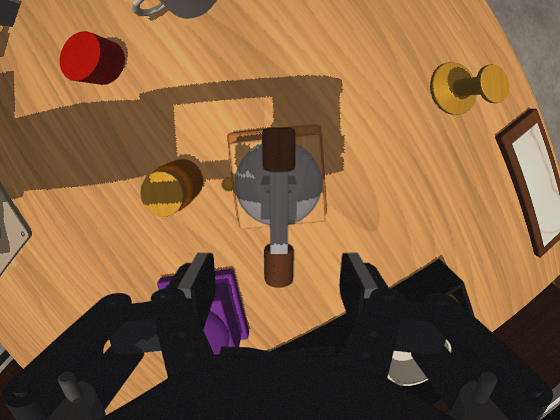

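The handle sits seated and free. The bar top is at 207.5–209 mm (expected 208), its yaw is 54.7°, and the gripper is clear. Handing in.

```bash
python3 - <<'E'
from bench import *
print(hand_in())
E
```

```text
the job is handed in; nothing more can be done
None
```

I pulled the middle-sized handle out of the gap by its steel bar and seated it on the pale mill's shaft. I then turned it about 95° clockwise, let go, lifted clear and handed the job in at about 13.6 s. No verdict is reported, so the results below are my own checks.

- **Seating:** the vertical force went from about -2.7 N to +5 N when the hub met the collar. After release the bar top measured 207.5–209 mm; 208 mm is fully home. The bar's centre was within about 2 mm of the shaft axis.
- **Turn:** the bar went from 150° to about 54.7°, roughly 1.66 rad clockwise, and stood still. I judged this from the bar's direction, as the shaft angle itself can't be read.
- **Other objects:** the mug, tin and jar measured within 2 mm of where they started. During the turn the side load reached about 7 N.
- **Disagreement:** the wrist camera and the two fixed cameras differed by about 2 mm in y, so I aligned hub to shaft by comparing them within the same fixed-camera pictures. The side camera's partial hub outline and the scene camera's bar angle (53.1° against 54.5° and 54.8°) were less reliable than the rest.

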